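# Dock and clamp the card terminal

## Robot

A 6-joint arm with a two-finger parallel gripper is mounted at the origin on the work surface. World frame = base frame: x ahead of the robot, y to its left, z up, the work surface at z = 0. Lengths are in m, angles in rad, forces in N, time in s.
With the tool pointing down it reaches from about 0.375 to 0.825 m from the base axis. Payload 5.5 kg.
Tool frame: the origin (TCP) lies at the very end of the fingers, on their centre line; the grasp point (between the pads) lies 19 mm behind it; z points along the fingers, y is the line along which they close (so a half turn about z gives the same grasp; the last joint's range is limited). The gripper opens to 85 mm and grips with 20 to 120 N. Pads are 22 mm wide; open, the fingers measure 114 mm over their backs; the gripper's body (76 mm by 85 mm) begins 54 mm behind the grasp point. The pads swing forward as they close: fully open they stand 13 mm farther back than shut.
Start: joints at [-1.195, 0.314, -0.047, 1.21, 0, 1.571], TCP at [0.22, -0.558, 0.231] pointing down, gripper open.
Joint ranges: [-2.67, 2.67], [-0.69, 1.73], [-1.03, 1.25], [-2.08, 2.16], [-1.42, 1.45], [-3.14, 3.14]. Speed limits (rad/s): [2.39, 2.39, 3.01, 3.14, 3.14, 3.14].

## Interface

Orientations are given as a rotation vector (axis times angle).
In Python, from plant import bot gives the robot as it stands. The module is installed in compiled form; this text tells all that it offers.
- The arm moves only by the tool arm_command, never from a script. Its argument "plan" is text: rows parted by semicolons, each of 7 numbers parted by spaces: the shift along the tool's x, y, z in m, then the turn, a rotation vector about the tool's x, y, z in rad, then the gripper's target within -1 to 1 (fully open at 1, half-way at 0, shut at -1). In form: tx ty tz wx wy wz jaw; .... A call has 1 to 10 rows; each row is the pose to reach, as a shift and turn from the pose commanded when the call began, along the tool's axes at that moment; what a row does not reach only later rows make up. A row lasts 1/8 s, in which the tool goes at most 62.5 mm and 10.7 degrees, less where a joint would pass 70% of its speed; a pose out of reach is approached as far as the arm can. A call with a gripper value outside its range is refused whole. The fingers move at their own pace and stop on an object; the grip force is fixed at half the most. Time passes only in rows, so rows that repeat a pose let the fingers close. It gives the time, the measured TCP pose, the force, the opening and the grip force at its end, in the units of the state.
- bot.sense(): the state, without advancing time (a new reading comes with each control period).
- bot.read_camera(name): name is "scene" or "top"; returns a dict with "color" (420x560x3 uint8, red, green, blue), "K" (3x3 intrinsics, pixels), "k1" (the pictures are not rectified: a ray, as slopes to the right and down, at radius r is drawn at 1 + k1 r^2 times it, then the intrinsics apply), "extrinsics" (4x4, takes a point from world to camera coordinates). Camera axes: x right, y up, looking along -z (the intrinsics and any distortion apply to the point x, -y, -z); pixel columns grow to the right and rows downward; lengths in m; the calibration is good to about 2 mm. A picture is of the moment at which its call begins. There is no depth.
- bot.job_done(): hands the job in; it is judged then, once.
Trained networks look in the newest picture that a camera, given by its name, has taken for a name from the list of things; names that differ only in an ending like _2 or _b are one class to them, and where a whole thing is asked for, a point or a joint stands for the part that bears it (a point fixed in the world has none). Each returns a list of dicts, best first, with "p" (0 to 1); they miss things now and then, are a little off and sometimes report something else, mostly with a low value. They report only what shows in the picture. A call takes as long as a camera call. They do not tell look-alikes from the thing itself.
- bot.spot_in(target, camera): "point" ([x, y, z] in m, in the coordinates of the camera as it stood for that picture, good to about 4 mm: the middle of the surface that is visible of it).
- bot.mark_of(target, camera): "point" ([x, y, z] in m, in the coordinates of the camera as it stood for that picture, good to about 4 mm: a listed point, or the origin of a listed thing).
The state is a dict: "time": time; "joints": joint angles; "qvel": joint speeds; "joint_efforts": joint torques, N m; "eef_pos": TCP position; "orientation": TCP orientation; "force": force on the tool from outside, world axes, zero at the start; "wrist_torque": the same for the moment, N m; "gripper_width": opening from 0.0 (shut) to 1.0 (fully open); "grip_force": force on a finger pad.
Only numpy, scipy, OpenCV 4.12 (cv2) and the standard library are available. Lean on these libraries where they do the work, as an engineer would, in place of code of your own. Each camera call takes 0.05 s, during which the arm holds its last target. There are 200 camera calls.

## Task

Put the small white card terminal (not the big one) down in the grey desk cradle, screen end towards the rubber buffer; set it down, do not drop it, and let go. Then turn the cradle's black cam knob clockwise until its off-centre steel lobe pushes the terminal up against the sprung buffer and clamps it with about 12 N (snug, 7 to 18 N; never over 26 N, which cracks the case), and let go of the knob so that the terminal stays clamped. Leave the other things on the desk where they are.

Things in the scene. Friction and masses are not known exactly. Their poses are not given: they have to be found in the camera images.
- terminal: The terminal to dock: white plastic card reader, loose, upright, 110 mm long (its x) x 60 mm wide (its y), about 0.35 kg. Origin: centre of its underside, z up. The screen half (+x, from 5 mm behind the middle) is 40 mm high, dark screen on top; the keypad half (-x) is 28 mm high. Sides and end faces are flat and upright.
- terminal_grip (a point): A good place to grasp the terminal across its 60 mm width (fingers closing along its y): on its middle line, 12 mm from its middle towards the screen end, 30 mm above its underside.
- terminal_screen_end (a point): Middle of the terminal's screen-end face (55 mm along its +x, 20 mm above its underside).
- cradle: Fixed grey tray, 232 x 96 mm, its floor 6 mm above the desk; place and yaw vary. Origin level with the desk; +x points from cam knob to buffer. Two low lips (x -50 to +35 mm, 5 mm thick, top 14 mm above the desk), 68 mm apart inside, guide the terminal's long sides. The cam's axis is at x -93 mm, y 0.
- cradle_seat (a point): Where to set the terminal's origin down: on the tray floor, 6 mm above the desk, x -17 mm, y 0 of the cradle; terminal's +x along the cradle's +x. With the cam open it then has about 3 mm or more of play at each end and 4 mm at each side.
- cradle_buffer (a point): Nominal middle of the black rubber buffer's face (x +45.5 mm of the cradle, 24 mm above the desk), 54 mm wide, carried by an aluminium fence whose top is 40 mm above the desk. The fence is adjustable: the real face lies up to 4.5 mm nearer or farther along x, not measured. The buffer springs back about 1 mm per 8 N, 6 mm at most.
- cam: Cam knob, turns about the vertical through its origin (6 mm above the desk). Its x is the lobe direction. Starts 2.35 to 2.8 rad anticlockwise (seen from above) from the cradle's +x, closes clockwise to a stop at 0.05 rad. Turns freely at about 0.2 N m, stays where left, also clamped. Clamped lobe: 0.6 to 1.65 rad from the cradle's +x.
- cam_lobe (a point): Centre of the steel cam disc (radius 26 mm, 10 to 30 mm above the desk), 12 mm off the axis along the cam's x. It meets the terminal's keypad end and slides it to the buffer; only then does it clamp: each newton adds about (0.012 sin(lobe angle) + 0.004) N m to the free torque; it grows by some 80 N per rad, eases 1 to 3 N on letting go. At rest, the knob's friction may hide or reverse small torques.
- cam_grip (a point): Middle of the knob's black bar grip, on the cam's axis, 66 mm above the desk. Bar: 28 mm long along the cam's x, 14 mm thick, 24 mm high (54 to 78 mm above the desk); a white dot on top marks the lobe's end. Above 50 mm nothing else stands within 65 mm of the axis.
- tape_roll: Bystander, loose, to be left alone: the flat ring of tape, 44 mm wide, 19 mm high; origin at its underside's centre.
- pill_bottle: Bystander, loose, to be left alone: a small white jar, 42 mm wide, 62 mm high; origin at its underside's centre.
- sanitizer: Bystander, loose, to be left alone: a clear bottle, 64 mm wide, 150 mm high; origin at its underside's centre.
- mouse: Bystander, loose, to be left alone: a black computer mouse, 105 x 60 x 32 mm; origin at its underside's centre.
- stapler: Bystander, loose, to be left alone: a black stapler, 130 x 34 x 54 mm; origin at its underside's centre.
- big_terminal: Bystander, loose, to be left alone: another, larger terminal, 160 x 90 x 62 mm; not the one to dock; origin at its underside's centre.
- pen_mug: Bystander, loose, to be left alone: a white mug, 72 mm wide, 90 mm high; origin at its underside's centre.
Mind the look-alikes: they are no part of the job. Leave any orange or purple look-alike of the terminal alone.

How it is judged:
By the outcome, as a careful person would: the job done as asked, in the order asked, and still so for the second after the job is handed in, with the robot touching nothing.
It also fails if it takes over 72 s, if anything falls off the work surface, if the arm or the gripper's body presses on something with over 40 N, if the wrist force passes 120 N, or if a joint passes its speed limit or range.

## Working session

There is one attempt and no reset: what is moved stays moved. The work goes in short steps, Python scripts to look and compute and a tool call to move; the robot and the scene stay as the last step left them, time stands still between calls to the robot, and variables do not carry over. Pictures are saved under pics/ and viewed, at most 10 in all, crops included, and the job is handed in when it is done.

Besides the shell and the picture viewer there is one more tool, called after "Request:" in YAML: its name, and indented under it one key for each argument. arm_command: Moves the arm, as the interface text tells. Its arguments: {"type":"object","properties":{"plan":{"type":"string"}},"required":["plan"]}

```bash
mkdir -p pics; cat > h.py <<'E'
import numpy as np, cv2
from plant import bot
from scipy.spatial.transform import Rotation as R
np.set_printoptions(precision=4,suppress=True)
def cam(n):
    c=bot.read_camera(n); return c
def world(c,p):
    E=np.array(c["extrinsics"]); return E[:3,:3].T@(np.array(p)-E[:3,3])
def proj(c,P):
    E=np.array(c["extrinsics"]); p=E[:3,:3]@np.array(P)+E[:3,3]
    u=np.array([p[0],-p[1]])/-p[2]; u=u*(1+c["k1"]*(u@u)); K=np.array(c["K"])
    return (K@[u[0],u[1],1])[:2]
def ray(c,px,z):
    K=np.array(c["K"]); d=np.linalg.solve(K,[px[0],px[1],1])[:2]; u=d.copy()
    for _ in range(20): u=d/(1+c["k1"]*(u@u))
    E=np.array(c["extrinsics"]); Rt=E[:3,:3].T; o=-Rt@E[:3,3]; v=Rt@[u[0],-u[1],-1]
    return o+v*(z-o[2])/v[2]
E
cat > a.py <<'E'
from h import *
s=bot.sense(); print({k:np.round(v,4) for k,v in s.items()})
for n in("top","scene"):
    c=cam(n); cv2.imwrite(f"pics/{n}0.png",c["color"][:,:,::-1]); print(n,c["k1"],c["K"],np.array(c["extrinsics"]))
    for t in "terminal terminal_grip terminal_screen_end cradle cradle_seat cradle_buffer cam cam_lobe cam_grip big_terminal".split():
        for d in bot.mark_of(t,n)[:3]:
            w=world(c,d["point"]); print(t,round(d["p"],2),w,proj(c,w).round())
E
python3 a.py
```

```text
{'time': np.float64(0.0), 'joints': array([-1.195 ,  0.3142, -0.0481,  1.2102,  0.    ,  1.5708]), 'qvel': array([ 0.0004,  0.0006, -0.    , -0.0004,  0.0006,  0.0001]), 'joint_efforts': array([ -0.001 , -53.9591,  33.9747,   0.0193,  -0.0002,   0.    ]), 'eef_pos': array([ 0.22  , -0.5576,  0.2304]), 'orientation': array([-3.0846, -0.5865,  0.0005]), 'force': array([0.5289, 0.3223, 0.5404]), 'wrist_torque': array([-0.0116,  0.012 ,  0.0097]), 'grip_force': np.float64(0.0), 'gripper_width': np.float64(0.9991)}
top -0.07238418398043563 [[386.5606   0.     280.3638]
 [  0.     386.5606 209.4104]
 [  0.       0.       1.    ]] [[ 0.0035 -0.9999 -0.0169 -0.0216]
 [ 0.9881  0.0008  0.1539 -0.5909]
 [-0.1539 -0.0173  0.9879 -1.0103]
 [ 0.      0.      0.      1.    ]]
terminal 0.97 [ 0.5592 -0.2168 -0.0007] [350. 223.]
terminal 0.96 [ 0.4095 -0.1777  0.0048] [337. 276.]
terminal 0.91 [ 0.6396 -0.5417  0.0017] [461. 195.]
terminal_grip 0.95 [ 0.5491 -0.2044  0.0294] [347. 225.]
terminal_grip 0.92 [ 0.6464 -0.3909  0.0347] [413. 190.]
terminal_grip 0.86 [ 0.4054 -0.0036  0.0305] [274. 278.]

[... 1058 characters left out ...]
_grip 0.9 [ 0.4015 -0.1876  0.0342] [266. 173.]
terminal_grip 0.87 [ 0.5502 -0.2121  0.0342] [231. 189.]
terminal_grip 0.78 [ 0.6518 -0.5439  0.0316] [143. 170.]
terminal_screen_end 0.94 [ 0.6699 -0.428   0.0199] [160. 186.]
terminal_screen_end 0.76 [ 0.3962 -0.0505  0.0223] [299. 189.]
terminal_screen_end 0.73 [ 0.6933 -0.5248  0.018 ] [137. 180.]
cradle 0.64 [ 0.5403  0.2364 -0.0014] [351. 251.]
cradle_seat 0.67 [0.5441 0.2228 0.005 ] [347. 248.]
cradle_buffer 0.8 [0.5244 0.2801 0.0247] [369. 247.]
cam 0.61 [0.5708 0.1497 0.0099] [319. 241.]
cam 0.5 [ 0.5574 -0.2174 -0.0015] [229. 198.]
cam_lobe 0.91 [0.5688 0.1412 0.0251] [318. 235.]
big_terminal 0.89 [ 0.7697 -0.1485  0.001 ] [195. 236.]
```

```bash
python3 - <<'E'
import cv2
a=cv2.imread("pics/top0.png"); cv2.imwrite("pics/t1.png",cv2.resize(a[115:325,150:490],(800,494),interpolation=cv2.INTER_CUBIC))
E
```

```text
(no output)
```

View pics/t1.png

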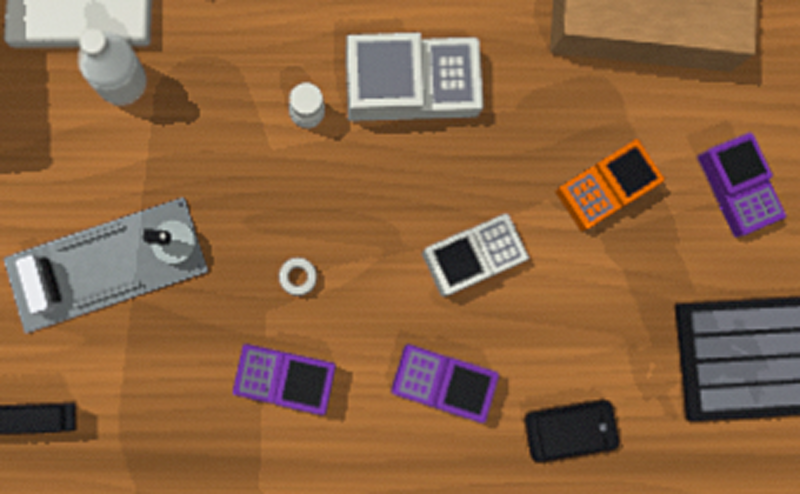

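View pics/scene0.png

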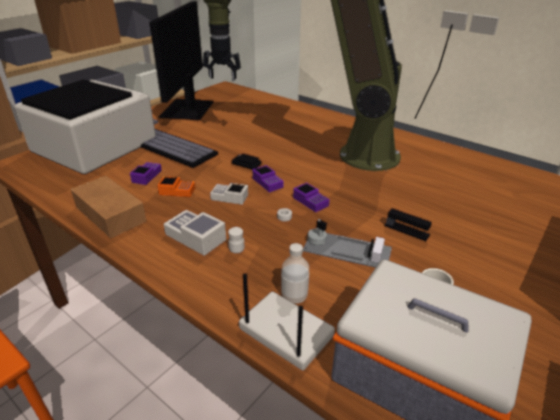

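The top crop shows the white terminal at about px (352,223), screen end facing left (+y). The cradle is at px (195,228), with the buffer on the left and the knob on the right. The purple and orange ones are look-alikes. Next I'll refine the poses by silhouette fitting.

```bash
cat > fit.py <<'E'
from h import *
from scipy.optimize import minimize
S=6
def sil(c,boxes,x,y,th,roi):
    m=np.zeros(((roi[3]-roi[1])*S,(roi[2]-roi[0])*S),np.uint8); Rz=np.array([[np.cos(th),-np.sin(th)],[np.sin(th),np.cos(th)]])
    for b in boxes:
        P=[]
        for a in b[0:2]:
            for q in b[2:4]:
                for z in b[4:6]:
                    w=Rz@[a,q]+[x,y]; P.append((proj(c,[*w,z])-roi[:2]+.5)*S)
        cv2.fillConvexPoly(m,cv2.convexHull(np.round(P).astype(np.int32)),1)
    return m
def mask(c,roi,smax=75):
    im=c["color"][roi[1]:roi[3],roi[0]:roi[2]]; im=cv2.resize(im,None,fx=S,fy=S,interpolation=cv2.INTER_CUBIC)
    hsv=cv2.cvtColor(im,cv2.COLOR_RGB2HSV); m=((hsv[:,:,1]<smax)).astype(np.uint8)
    m=cv2.morphologyEx(m,cv2.MORPH_OPEN,np.ones((7,7)))
    cs,_=cv2.findContours(m,cv2.RETR_EXTERNAL,cv2.CHAIN_APPROX_NONE); k=max(cs,key=cv2.contourArea)
    o=np.zeros_like(m); cv2.drawContours(o,[k],-1,1,-1); return o,im
def fit(c,boxes,g,roi,smax=75):
    m,im=mask(c,roi,smax)
    f=lambda v:1-(lambda s:(s&m).sum()/(s|m).sum())(sil(c,boxes,v[0],v[1],v[2],roi))
    best=min((minimize(f,[g[0],g[1],g[2]+d],method="Nelder-Mead",options=dict(initial_simplex=np.array([g[0],g[1],g[2]+d])+np.array([[0,0,0],[.008,0,0],[0,.008,0],[0,0,.1]]),xatol=1e-4,fatol=1e-4)) for d in(-.08,.08)),key=lambda r:r.fun)
    s=sil(c,boxes,*best.x,roi); 
    for q,col in((m,(255,0,0)),(s,(0,255,0))):
        cs,_=cv2.findContours(q,cv2.RETR_EXTERNAL,cv2.CHAIN_APPROX_NONE); cv2.drawContours(im,cs,-1,col,1)
    return best.x,best.fun,im[:,:,::-1]
TERM=[(-.055,.055,-.03,.03,0,.028),(-.005,.055,-.03,.03,0,.040)]
E
cat > b.py <<'E'
from fit import *
ims=[]
for n,roi in(("top",(320,195,385,250)),("scene",(200,175,260,215))):
    c=cam(n); x,f,im=fit(c,TERM,(.555,-.21,1.85),roi); print(n,x,f); ims.append(cv2.resize(im,(390,300)))
for n,roi in(("top",(147,192,245,262)),("scene",(295,215,400,275))):
    c=cam(n); im=c["color"][roi[1]:roi[3],roi[0]:roi[2],::-1]; ims.append(cv2.resize(im,(390,300),interpolation=cv2.INTER_CUBIC))
cv2.imwrite("pics/fit1.png",np.vstack([np.hstack(ims[:2]),np.hstack(ims[2:])]))
E
python3 b.py
```

```text
top [ 0.5574 -0.2184  1.9862] 0.01891998423334651
scene [ 0.5524 -0.2215  1.963 ] 0.11510031678986277
```

View pics/fit1.png

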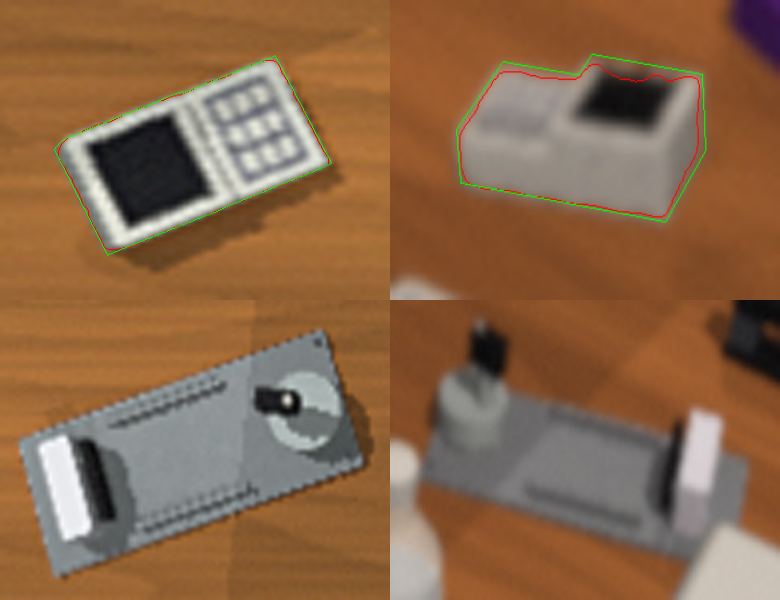

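Top fit of the terminal is tight: (0.557,-0.218), yaw 1.986. Now the cradle fit.

```bash
cat > c.py <<'E'
from fit import *
PL=[(-.116,.116,-.048,.048,0,.006)]
c=cam("top"); roi=(147,192,245,262)
x,f,im=fit(c,PL,(.546,.22,1.9),roi,75); print(x,f)
u=np.array([np.cos(x[2]),np.sin(x[2])])
for t in "cradle cradle_seat cradle_buffer cam cam_grip".split():
    for d in bot.mark_of(t,"top")[:2]:
        w=world(c,d["point"]); e=w[:2]-x[:2]; print(t,round(d["p"],2),w,"along",e@u,"perp",e@[-u[1],u[0]])
# overlay with plate centre offset o from cradle origin
for o in(-.011,):
    og=x[:2]-o*u
    def pt(a,b,z): return tuple(int(v) for v in ((proj(c,[*(og+a*u+b*np.array([-u[1],u[0]])),z])-roi[:2]+.5)*S))
    for sg in(1,-1):
        for b in(.034,.039):cv2.line(im:=np.ascontiguousarray(im),pt(-.05,sg*b,.014),pt(.035,sg*b,.014),(0,255,255),1)
    cv2.circle(im,pt(-.093,0,.078),4,(0,0,255),1); cv2.line(im,pt(.0455,-.027,.024),pt(.0455,.027,.024),(0,0,255),1)
    ang=np.linspace(0,6.28,60)
    for a in ang: cv2.circle(im,pt(-.093+.026*np.cos(a)+.012*np.cos(2.57),.026*np.sin(a)+.012*np.sin(2.57),.03),1,(255,255,0),-1)
    for lb in ((.014,0),(-.014,0)):
        l=2.57; cv2.circle(im,pt(-.093+lb[0]*np.cos(l),lb[0]*np.sin(l),.078),3,(255,0,255),1)
cv2.imwrite("pics/fit2.png",im)
E
python3 c.py
```

```text
[0.5466 0.2255 1.9003] 0.007832243571743724
cradle 0.19 [0.7766 0.2152 0.0015] along -0.08421649424616501 perp -0.21423639560099633
cradle_seat 0.78 [0.5457 0.2267 0.0097] along 0.001442808157062724 perp 0.0005173826908092568
cradle_buffer 0.9 [0.5263 0.2808 0.026 ] along 0.05887292185593183 perp 0.0013717327233541024
cam 0.53 [0.5753 0.1498 0.0043] along -0.08092736479319429 perp -0.002636403054530168
cam 0.46 [ 0.5362 -0.0046  0.0011] along -0.214359527925129 perp 0.08436174328342318
cam_grip 0.89 [0.5733 0.1494 0.064 ] along -0.08067152473826675 perp -0.000597506500643122
```

View pics/fit2.png

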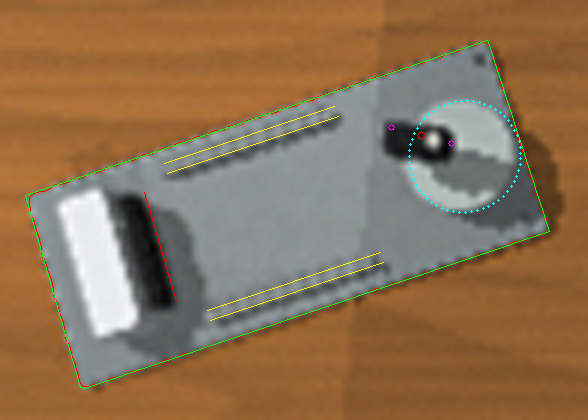

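Everything fits well: cradle origin ≈ (0.543, 0.236), yaw 1.900, cam axis ≈ (0.573, 0.148). Next, a helper to convert goals to tool shifts.

```bash
cat > g.py <<'E'
import sys; from h import *
s=bot.sense(); M=R.from_rotvec(s["orientation"]); p=np.array(s["eef_pos"])
x,y,z,ya=map(float,sys.argv[1:5]); Y=np.array([np.cos(ya),np.sin(ya),0]); Z=np.array([0,0,-1.]); X=np.cross(Y,Z)
T=R.from_matrix(np.c_[X,Y,Z]); print("shift",M.inv().apply(np.array([x,y,z])-p),"turn",(M.inv()*T).as_rotvec(), "t",s["time"],"pos",p,"F",np.array(s["force"]),"tq",np.array(s["wrist_torque"]),"w",s["gripper_width"],"j",np.array(s["joints"]))
E
python3 g.py .5526 -.2074 .10 .415
```

```text
shift [ 0.4379 -0.2043  0.1313] turn [-0.   -0.   -1.61] t 1.6 pos [ 0.2202 -0.5581  0.2313] F [-0.4955 -0.2027  0.1823] tq [ 0.0133 -0.0033  0.0059] w 0.9954873404673904 j [-1.195   0.3135 -0.0471  1.2102  0.      1.5708]
```

Request:
arm_command:
  plan: "0.438 -0.204 0.11 0 0 -1.61 1;0.438 -0.204 0.11 0 0 -1.61 1;0.438 -0.204 0.11 0 0 -1.61 1;0.438 -0.204 0.11 0 0 -1.61 1;0.438 -0.204 0.11 0 0 -1.61 1;0.438 -0.204 0.11 0 0 -1.61 1;0.438 -0.204 0.11 0 0 -1.61 1;0.438 -0.204 0.11 0 0 -1.61 1;0.438 -0.204 0.131 0 0 -1.61 1;0.438 -0.204 0.131 0 0 -1.61 1"

```text
time: 2.85
eef_pos: [0.5516, -0.2064, 0.0986]
orientation: [-1.714, -2.629, 0.002]
force: [-0.0, -0.0, -0.1]
gripper_width: 1.002
grip_force: 0.0
```

```bash
python3 g.py .5526 -.2074 .012 .415
```

```text
shift [-0.0015  0.0007  0.0866] turn [-0.0027 -0.0024  0.0002] t 2.85 pos [ 0.5516 -0.2064  0.0986] F [-0.0251 -0.0173 -0.0904] tq [-0.032   0.0239  0.0386] w 1.0019701912404806 j [-0.3579  0.3799 -0.2678  0.9267 -0.0002  0.7977]
```

Request:
arm_command:
  plan: "-0.0015 0 0.045 0 0 0 1;-0.0015 0 0.07 0 0 0 1;-0.0015 0 0.0865 0 0 0 1;-0.0015 0 0.0865 0 0 0 1;-0.0015 0 0.0865 0 0 0 -1;-0.0015 0 0.0865 0 0 0 -1;-0.0015 0 0.0865 0 0 0 -1;-0.0015 0 0.0865 0 0 0 -1;-0.0015 0 0.0865 0 0 0 -1;-0.0015 0 0.0865 0 0 0 -1"

```text
time: 4.1
eef_pos: [0.5545, -0.2097, 0.0155]
orientation: [1.715, 2.629, 0.0]
force: [-0.3, -0.8, 6.1]
gripper_width: 0.687
grip_force: 67.0
```

Request:
arm_command:
  plan: "0 0 -0.03 0 0 0 -1;0 0 -0.07 0 0 0 -1;0 0 -0.11 0 0 0 -1;0 0 -0.11 0 0 0 -1;0 0 -0.11 0 0 0 -1"

```text
time: 4.72
eef_pos: [0.5526, -0.2086, 0.1228]
orientation: [-1.715, -2.63, 0.0]
force: [-0.5, 0.9, -4.9]
gripper_width: 0.686
grip_force: 67.0
```

```bash
python3 g.py .544 .2234 .12 .329; python3 - <<'E'
from h import *
c=cam("scene"); a=c["color"][120:260,180:320,::-1]; b=cam("top")["color"][175:275,290:430,::-1]
cv2.imwrite("pics/lift.png",np.hstack([cv2.resize(a,(400,400)),cv2.resize(b,(400,400))]))
E
```

```text
shift [0.3988 0.1663 0.003 ] turn [-0.001  -0.0009  0.086 ] t 4.725 pos [ 0.5526 -0.2086  0.1228] F [-0.5131  0.8548 -4.9124] tq [ 0.0018  0.0255 -0.0038] w 0.6864048153664559 j [-0.361   0.3607 -0.236   0.9755  0.      0.7948]
```

View pics/lift.png

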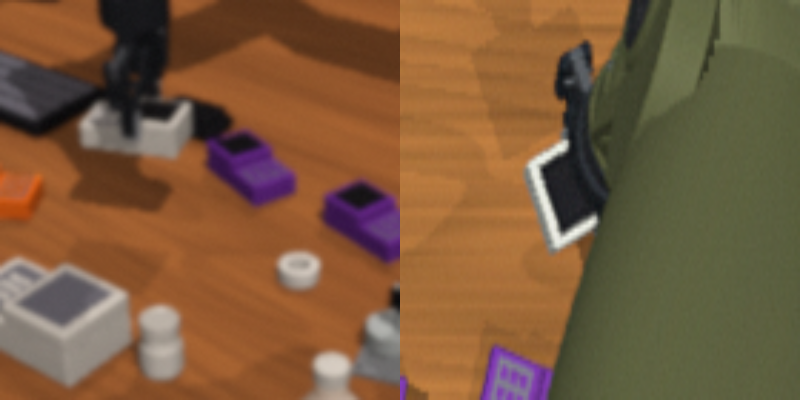

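Request:
arm_command:
  plan: "0.4 0.169 -0.02 0 0 0.086 -1;0.4 0.169 -0.02 0 0 0.086 -1;0.4 0.169 -0.02 0 0 0.086 -1;0.4 0.169 -0.02 0 0 0.086 -1;0.4 0.169 -0.02 0 0 0.086 -1;0.4 0.169 -0.02 0 0 0.086 -1;0.4 0.169 -0.02 0 0 0.086 -1;0.4 0.169 -0.02 0 0 0.086 -1;0.4 0.169 -0.02 0 0 0.086 -1;0.4 0.169 -0.02 0 0 0.086 -1"

```text
time: 6.08
eef_pos: [0.5463, 0.2237, 0.1429]
orientation: [-1.829, -2.553, 0.003]
force: [-0.3, 0.3, -4.2]
gripper_width: 0.688
grip_force: 67.0
```

```bash
python3 g.py .5454 .2288 .05 .329
```

```text
shift [0.0051 0.001  0.0929] turn [-0.0018  0.0004 -0.0016] t 6.075 pos [0.5463 0.2237 0.1429] F [-0.2929  0.3314 -4.1596] tq [-0.0577  0.0173  0.0135] w 0.6876557104615091 j [ 0.3889  0.3453 -0.2092  1.0182 -0.0003  1.6323]
```

Request:
arm_command:
  plan: "0.005 0.001 0.045 0 0 0 -1;0.005 0.001 0.08 0 0 0 -1;0.005 0.001 0.093 0 0 0 -1;0.005 0.001 0.093 0 0 0 -1;0.005 0.001 0.093 0 0 0 -1;0.005 0.001 0.093 0 0 0 -1"

```text
time: 6.82
eef_pos: [0.5473, 0.2307, 0.0524]
orientation: [1.827, 2.554, 0.004]
force: [-0.9, -1.3, -4.0]
gripper_width: 0.685
grip_force: 66.8
```

```bash
python3 g.py .5454 .2288 .0215 .329; cat > v.py <<'E'
from h import *
import sys
out=[]
og=np.array([.5430,.2359]); u=np.array([np.cos(1.9003),np.sin(1.9003)]); v=np.array([-u[1],u[0]])
for n,roi in(("scene",(290,180,410,280)),("top",(145,180,255,272))):
    c=cam(n); im=cv2.resize(c["color"][roi[1]:roi[3],roi[0]:roi[2],::-1],(400,333),interpolation=cv2.INTER_CUBIC); k=np.array([400/(roi[2]-roi[0]),333/(roi[3]-roi[1])])
    if len(sys.argv)>2:
        x0,y0,z0=map(float,sys.argv[2:5])
        for b in((-.055,.055,0,.028),(-.005,.055,0,.04)):
            for zz in b[2:]:
                q=[((proj(c,[*(og+(x0+a)*u+(y0+e)*v),z0+zz])-roi[:2]+.5)*k).astype(int) for a,e in((b[0],-.03),(b[1],-.03),(b[1],.03),(b[0],.03))]
                cv2.polylines(im,[np.array(q)],True,(0,255,0),1)
    out.append(im)
cv2.imwrite(f"pics/{sys.argv[1]}.png",np.hstack(out))
E
python3 v.py hov -.017 0 .0345
```

```text
shift [-0.0011 -0.0025  0.0309] turn [ 0.0027 -0.0002 -0.0002] t 6.825 pos [0.5473 0.2307 0.0524] F [-0.8887 -1.3188 -3.9596] tq [ 0.0149 -0.0099  0.0305] w 0.6850398724715568 j [ 0.3988  0.4279 -0.3138  0.8263  0.      1.6408]
```

View pics/hov.png

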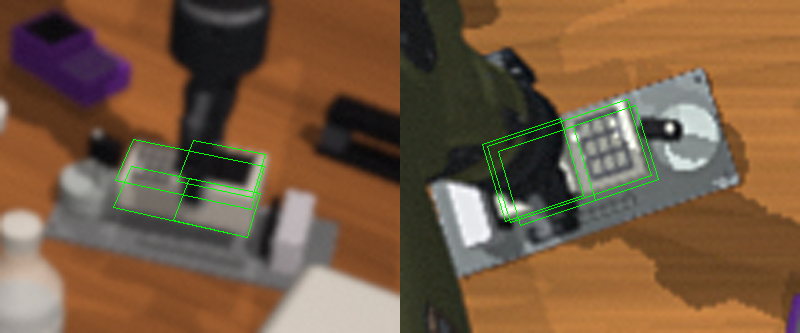

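```bash
cat > e.py <<'E'
from h import *
import sys
z0=float(sys.argv[1]); og=np.array([.5430,.2359]); u=np.array([np.cos(1.9003),np.sin(1.9003)]); v=np.array([-u[1],u[0]])
c=cam("top"); g=cv2.cvtColor(c["color"],cv2.COLOR_RGB2GRAY).astype(np.float32)
def S(a,b,z): q=proj(c,[*(og+a*u+b*v),z]).astype(np.float32); return cv2.getRectSubPix(g,(1,1),(float(q[0]),float(q[1])))[0,0]
A=np.arange(-.092,-.055,.0015)
for bs in((-.024,-.018,-.012),(.012,.018,.024)):
    print("end",[(round(a*1e3,1),int(np.mean([S(a,b,z0+.028) for b in bs]))) for a in A])
B=np.arange(-.045,.046,.0015)
print("side",[(round(b*1e3,1),int(np.mean([S(a,b,z0+.028) for a in (-.06,-.055,-.05,-.045)]))) for b in B])
E
python3 e.py .037
```

```text
end [(np.float64(-92.0), 141), (np.float64(-90.5), 143), (np.float64(-89.0), 144), (np.float64(-87.5), 142), (np.float64(-86.0), 139), (np.float64(-84.5), 137), (np.float64(-83.0), 136), (np.float64(-81.5), 134), (np.float64(-80.0), 132), (np.float64(-78.5), 131), (np.float64(-77.0), 133), (np.float64(-75.5), 135), (np.float64(-74.0), 123), (np.float64(-72.5), 108), (np.float64(-71.0), 117), (np.float64(-69.5), 157), (np.float64(-68.0), 208), (np.float64(-66.5), 236), (np.float64(-65.0), 237), (np.float64(-63.5), 211), (np.float64(-62.0), 166), (np.float64(-60.5), 138), (np.float64(-59.0), 138), (np.float64(-57.5), 154), (np.float64(-56.0), 159)]
end [(np.float64(-92.0), 169), (np.float64(-90.5), 188), (np.float64(-89.0), 190), (np.float64(-87.5), 166), (np.float64(-86.0), 146), (np.float64(-84.5), 138), (np.float64(-83.0), 134), (np.float64(-81.5), 126), (np.float64(-80.0), 113), (np.float64(-78.5), 105), (np.float64(-77.0), 99), (np.float64(-75.5), 97), (np.float64(-74.0), 96), (np.float64(-72.5), 98), (np.float64(-71.0), 106), (np.float64(-69.5), 127), (np.float64(-68.0), 150), (n
[... 1045 characters left out ...]
3.0), 109), (np.float64(4.5), 97), (np.float64(6.0), 105), (np.float64(7.5), 121), (np.float64(9.0), 131), (np.float64(10.5), 137), (np.float64(12.0), 139), (np.float64(13.5), 137), (np.float64(15.0), 128), (np.float64(16.5), 116), (np.float64(18.0), 100), (np.float64(19.5), 99), (np.float64(21.0), 117), (np.float64(22.5), 141), (np.float64(24.0), 159), (np.float64(25.5), 159), (np.float64(27.0), 148), (np.float64(28.5), 130), (np.float64(30.0), 118), (np.float64(31.5), 111), (np.float64(33.0), 106), (np.float64(34.5), 104), (np.float64(36.0), 103), (np.float64(37.5), 99), (np.float64(39.0), 97), (np.float64(40.5), 95), (np.float64(42.0), 94), (np.float64(43.5), 98), (np.float64(45.0), 100)]
```

Request:
arm_command:
  plan: "-0.0025 -0.0023 0.01 0 0 0 -1;-0.0025 -0.0023 0.018 0 0 0 -1;-0.0025 -0.0023 0.023 0 0 0 -1;-0.0025 -0.0023 0.026 0 0 0 -1;-0.0025 -0.0023 0.026 0 0 0 -1;-0.0025 -0.0023 0.026 0 0 0 -1"

```text
time: 7.72
eef_pos: [0.5449, 0.2272, 0.025]
orientation: [1.828, 2.555, 0.001]
force: [-0.9, 0.3, -3.9]
gripper_width: 0.688
grip_force: 67.1
```

```bash
python3 g.py .5459 .2276 .0215 .329; python3 e.py .011
```

```text
shift [0.     0.001  0.0035] turn [ 0.0004 -0.      0.    ] t 7.725 pos [0.5449 0.2272 0.025 ] F [-0.8643  0.2671 -3.8537] tq [0.0452 0.0403 0.0601] w 0.6880302114758807 j [ 0.3951  0.4541 -0.3461  0.7702 -0.      1.6368]
end [(np.float64(-92.0), 141), (np.float64(-90.5), 134), (np.float64(-89.0), 125), (np.float64(-87.5), 120), (np.float64(-86.0), 116), (np.float64(-84.5), 114), (np.float64(-83.0), 109), (np.float64(-81.5), 106), (np.float64(-80.0), 103), (np.float64(-78.5), 96), (np.float64(-77.0), 85), (np.float64(-75.5), 76), (np.float64(-74.0), 88), (np.float64(-72.5), 128), (np.float64(-71.0), 189), (np.float64(-69.5), 226), (np.float64(-68.0), 230), (np.float64(-66.5), 216), (np.float64(-65.0), 183), (np.float64(-63.5), 148), (np.float64(-62.0), 139), (np.float64(-60.5), 153), (np.float64(-59.0), 167), (np.float64(-57.5), 165), (np.float64(-56.0), 147)]
end [(np.float64(-92.0), 176), (np.float64(-90.5), 181), (np.float64(-89.0), 180), (np.float64(-87.5), 181), (np.float64(-86.0), 189), (np.float64(-84.5), 188), (np.float64(-83.0), 186), (np.float64(-81.5), 183), (np.float64(-8
[... 1269 characters left out ...]
0), 138), (np.float64(4.5), 125), (np.float64(6.0), 107), (np.float64(7.5), 97), (np.float64(9.0), 104), (np.float64(10.5), 124), (np.float64(12.0), 137), (np.float64(13.5), 143), (np.float64(15.0), 146), (np.float64(16.5), 142), (np.float64(18.0), 133), (np.float64(19.5), 118), (np.float64(21.0), 104), (np.float64(22.5), 103), (np.float64(24.0), 118), (np.float64(25.5), 143), (np.float64(27.0), 160), (np.float64(28.5), 159), (np.float64(30.0), 147), (np.float64(31.5), 128), (np.float64(33.0), 114), (np.float64(34.5), 105), (np.float64(36.0), 98), (np.float64(37.5), 95), (np.float64(39.0), 97), (np.float64(40.5), 99), (np.float64(42.0), 100), (np.float64(43.5), 100), (np.float64(45.0), 101)]
```

Request:
arm_command:
  plan: "0 0 0.0015 0 0 0 -1;0 0 0.003 0 0 0 -1;0 0 0.003 0 0 0 -1;0 0 0.003 0 0 0 -1"

```text
time: 8.28
eef_pos: [0.5447, 0.2272, 0.0218]
orientation: [-1.828, -2.555, 0.0]
force: [0.8, -0.3, -4.4]
gripper_width: 0.688
grip_force: 67.1
```

Request:
arm_command:
  plan: "0 0 0.001 0 0 0 -1;0 0 0.002 0 0 0 -1;0 0 0.002 0 0 0 -1"

```text
time: 8.65
eef_pos: [0.5447, 0.2272, 0.0215]
orientation: [1.827, 2.555, 0.001]
force: [-4.5, -2.0, 12.0]
gripper_width: 0.692
grip_force: 68.8
```

Request:
arm_command:
  plan: "0 0 -0.0006 0 0 0 -1;0 0 -0.0006 0 0 0 0.6;0 0 -0.0006 0 0 0 0.9;0 0 -0.0006 0 0 0 1;0 0 -0.0006 0 0 0 1;0 0 -0.0006 0 0 0 1;0 0 -0.03 0 0 0 1;0 0 -0.08 0 0 0 1;0 0 -0.13 0 0 0 1;0 0 -0.13 0 0 0 1"

```text
time: 9.9
eef_pos: [0.5478, 0.2284, 0.1545]
orientation: [1.825, 2.552, 0.011]
force: [-0.2, 0.3, -0.4]
gripper_width: 0.997
grip_force: 0.0
```

```bash
python3 g.py .5731 .1479 .16 2.90; python3 e.py .006 | cut -c1-2000 >e.txt; python3 v.py set -.017 0 .006
```

```text
shift [-0.0844 -0.0021 -0.0055] turn [ 0.0039  0.0105 -2.571 ] t 9.9 pos [0.5478 0.2284 0.1545] F [-0.1646  0.2643 -0.4042] tq [ 0.0363 -0.0222 -0.0181] w 0.9965628802117644 j [ 0.3951  0.3345 -0.1967  1.0313  0.      1.6369]
```

View pics/set.png

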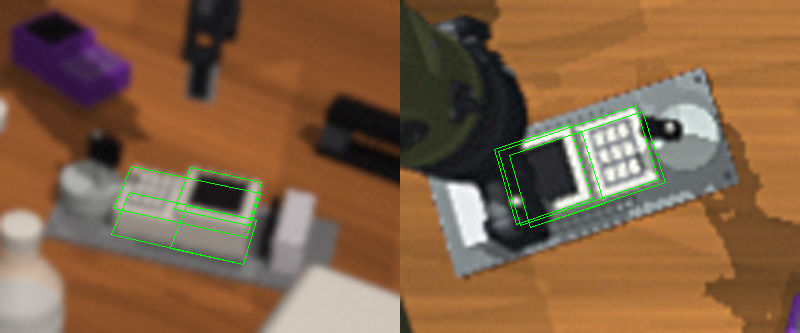

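Top and scene views show the terminal seated on the tray between the lips, aligned with the model outline. Now fit the knob bar angle using the unobstructed first picture.

```bash
cat > k.py <<'E'
from fit import *
c=cam("top"); 
import sys
im=cv2.imread(sys.argv[1])[:,:,::-1].copy() if len(sys.argv)>1 else c["color"]
roi=(205,200,232,228)
g=cv2.cvtColor(cv2.resize(im[roi[1]:roi[3],roi[0]:roi[2]],None,fx=S,fy=S,interpolation=cv2.INTER_CUBIC),cv2.COLOR_RGB2GRAY)
m=(g<75).astype(np.uint8); cs,_=cv2.findContours(m,cv2.RETR_EXTERNAL,cv2.CHAIN_APPROX_NONE); k=max(cs,key=cv2.contourArea); m[:]=0; cv2.drawContours(m,[cv2.convexHull(k)],-1,1,-1)
B=[(-.014,.014,-.007,.007,.054,.078)]
def f(v): s=sil(c,B,*v,roi); return 1-(s&m).sum()/(s|m).sum()
for a in np.arange(1.9003+1.0,1.9003+2.95,.1):
    r=minimize(f,[.5731,.1479,a],method="Nelder-Mead",options=dict(initial_simplex=np.array([.5731,.1479,a])+np.array([[0,0,0],[.004,0,0],[0,.004,0],[0,0,.05]])))
    print(round(a-1.9003,2),r.x[:2],"lobe",round(r.x[2]-1.9003,3),round(r.fun,3),round(f([.5731,.1479,a]),3))
E
python3 k.py pics/top0.png
```

```text
1.0 [0.5713 0.1508] lobe -0.474 0.111 0.572
1.1 [0.5747 0.1507] lobe 1.086 0.569 0.583
1.2 [0.5693 0.1514] lobe 1.23 0.579 0.591
1.3 [0.5741 0.1509] lobe 1.337 0.58 0.596
1.4 [0.5713 0.1514] lobe 2.642 0.105 0.591
1.5 [0.5682 0.1508] lobe 1.635 0.547 0.585
1.6 [0.5713 0.1515] lobe 2.659 0.111 0.572
1.7 [0.5713 0.151 ] lobe 2.649 0.106 0.562
1.8 [0.572  0.1532] lobe 1.871 0.488 0.549
1.9 [0.5715 0.1519] lobe 2.647 0.113 0.53
2.0 [0.5712 0.1515] lobe 2.65 0.105 0.507
2.1 [0.5711 0.1516] lobe 2.698 0.117 0.484
2.2 [0.5715 0.151 ] lobe 2.646 0.106 0.452
2.3 [0.5714 0.1515] lobe 2.6 0.116 0.423
2.4 [0.5709 0.1514] lobe 2.443 0.212 0.393
2.5 [0.5716 0.1513] lobe 2.543 0.144 0.388
2.6 [0.5716 0.1516] lobe 2.589 0.122 0.357
2.7 [0.5712 0.1517] lobe 2.694 0.117 0.343
2.8 [0.5719 0.1513] lobe 2.826 0.164 0.332
2.9 [0.5714 0.1521] lobe 2.84 0.169 0.329
```

Request:
arm_command:
  plan: "-0.084 -0.002 0 0 0 -2.55 1;-0.084 -0.002 0 0 0 -2.55 1;-0.084 -0.002 0 0 0 -2.55 1;-0.084 -0.002 0 0 0 -2.55 1;-0.084 -0.002 0 0 0 -2.55 1;-0.084 -0.002 0 0 0 -2.55 1;-0.084 -0.002 0 0 0 -2.55 1;-0.084 -0.002 0 0 0 -2.55 1;-0.084 -0.002 0 0 0 -2.55 1;-0.084 -0.002 0 0 0 -2.55 1"

```text
time: 11.35
eef_pos: [0.5687, 0.1467, 0.1478]
orientation: [0.968, -2.985, -0.0]
force: [0.3, 0.3, 0.6]
gripper_width: 0.995
grip_force: 0.0
```

```bash
python3 g.py .572 .150 .15 2.979
```

```text
shift [-0.0046  0.0007 -0.0022] turn [ 0.0024 -0.0025 -0.7807] t 11.35 pos [0.5687 0.1467 0.1478] F [0.2867 0.3226 0.6199] tq [-0.0572  0.0107 -0.04  ] w 0.9954221212224267 j [ 0.2524  0.3377 -0.2082  1.0283  0.     -0.375 ]
```

Request:
arm_command:
  plan: "-0.0046 0.0007 0 0 0 -0.78 1;-0.0046 0.0007 0 0 0 -0.78 1;-0.0046 0.0007 0 0 0 -0.78 1;-0.0046 0.0007 0 0 0 -0.78 1;-0.0046 0.0007 0 0 0 -0.78 1;-0.0046 0.0007 0.02 0 0 -0.78 1;-0.0046 0.0007 0.04 0 0 -0.78 1;-0.0046 0.0007 0.04 0 0 -0.78 1"

```text
time: 12.35
eef_pos: [0.5713, 0.1497, 0.1075]
orientation: [2.02, -2.4, -0.003]
force: [-0.3, -0.2, -0.4]
gripper_width: 0.997
grip_force: 0.0
```

```bash
python3 g.py .572 .150 .053 2.979; python3 v.py knob -.017 0 .006
```

```text
shift [-0.0005 -0.0009  0.0545] turn [ 0.0043 -0.0019 -0.009 ] t 12.35 pos [0.5713 0.1497 0.1075] F [-0.2971 -0.2112 -0.3814] tq [-0.0373 -0.0296  0.0459] w 0.9966184672914147 j [ 0.2563  0.3758 -0.2517  0.948   0.     -1.1429]
```

View pics/knob.png

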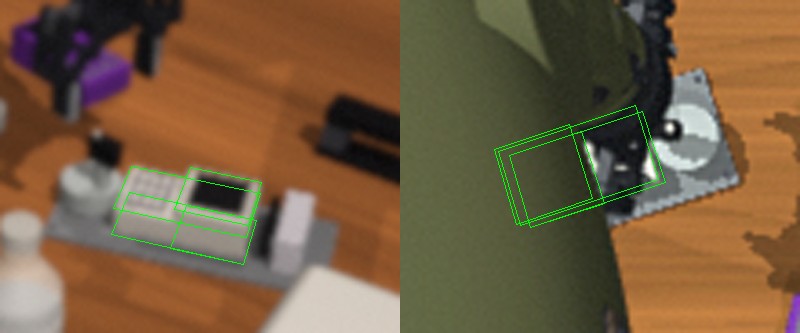

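Request:
arm_command:
  plan: "-0.0005 -0.001 0.03 0 0 -0.009 1;-0.0005 -0.001 0.05 0 0 -0.009 1;-0.0005 -0.001 0.0545 0 0 -0.009 1;-0.0005 -0.001 0.0545 0 0 -0.009 1;-0.0005 -0.001 0.0545 0 0 -0.009 0;-0.0005 -0.001 0.0545 0 0 -0.009 -0.4;-0.0005 -0.001 0.0545 0 0 -0.009 -1;-0.0005 -0.001 0.0545 0 0 -0.009 -1;-0.0005 -0.001 0.0545 0 0 -0.009 -1;-0.0005 -0.001 0.0545 0 0 -0.009 -1"

```text
time: 13.7
eef_pos: [0.5707, 0.1511, 0.0554]
orientation: [2.035, -2.388, -0.008]
force: [-10.3, 2.0, 11.3]
gripper_width: 0.149
grip_force: 58.4
```

```bash
python3 g.py .572 .150 .053 2.979
```

```text
shift [ 0.0009 -0.0015  0.0024] turn [0.0063 0.0002 0.0034] t 13.7 pos [0.5707 0.1511 0.0554] F [-10.3281   1.9564  11.3196] tq [0.2315 2.352  0.2307] w 0.14897701883169226 j [ 0.2573  0.4253 -0.3101  0.8411  0.0027 -1.1543]
```

Request:
arm_command:
  plan: "0 0.001 -0.001 0 0 0 -1;0 0.001 -0.001 0 0 0 -1;0 0.001 -0.001 0 0 0 -1"

```text
time: 14.08
eef_pos: [0.5706, 0.1511, 0.0554]
orientation: [2.035, -2.389, -0.006]
force: [-5.6, 2.7, 1.6]
gripper_width: 0.15
grip_force: 58.7
```

```bash
python3 g.py .572 .150 .053 2.979
```

```text
shift [ 0.0008 -0.0016  0.0024] turn [ 0.0051 -0.0002  0.0031] t 14.075 pos [0.5706 0.1511 0.0554] F [-5.5998  2.6724  1.5683] tq [0.3168 1.3815 0.2081] w 0.1504063483834163 j [ 0.2577  0.4243 -0.3115  0.8397  0.0019 -1.1536]
```

Request:
arm_command:
  plan: "0 0.001 0 0 0 0.1 -1;0 0.001 0 0 0 0.22 -1;0 0.001 0 0 0 0.34 -1;0 0.001 0 0 0 0.46 -1;0 0.001 0 0 0 0.5 -1"

```text
time: 14.7
eef_pos: [0.57, 0.1513, 0.0555]
orientation: [1.378, -2.819, -0.004]
force: [-4.7, 1.6, -1.1]
gripper_width: 0.15
grip_force: 58.9
```

```bash
cat > q.py <<'E'
from h import *
s=bot.sense(); M=R.from_rotvec(s["orientation"]).as_matrix(); Y=M[:,1]
print("t",s["time"],"lobe",round((np.arctan2(Y[1],Y[0])-np.pi/2+np.pi-1.9003)%(2*np.pi),3),"pos",np.array(s["eef_pos"]),"F",np.array(s["force"]),"Ftool",M.T@s["force"],"tq",np.array(s["wrist_torque"]),"j6",s["joint_efforts"][5],"grip",s["grip_force"],s["gripper_width"],"tilt",M[:2,2])
E
python3 q.py
```

```text
t 14.7 lobe 2.151 pos [0.57   0.1513 0.0555] F [-4.6989  1.5709 -1.1318] Ftool [1.6445 4.6685 1.1531] tq [0.4208 1.0672 0.235 ] j6 0.11397145455703139 grip 58.896260261535645 0.14954301071547302 tilt [-0.0043  0.0008]
```

Request:
arm_command:
  plan: "0 0.0005 0 0 0 0.1 -1;0 0.0005 0 0 0 0.2 -1;0 0.0005 0 0 0 0.3 -1;0 0.0005 0 0 0 0.36 -1"

```text
time: 15.2
eef_pos: [0.5698, 0.1516, 0.0554]
orientation: [0.85, -3.02, -0.003]
force: [-4.4, 2.6, -1.2]
gripper_width: 0.147
grip_force: 58.8
```

```bash
python3 q.py
```

```text
t 15.2 lobe 1.79 pos [0.5698 0.1516 0.0554] F [-4.3667  2.6301 -1.1573] Ftool [2.3494 4.5188 1.1774] tq [0.4178 1.0464 0.24  ] j6 -0.14391986187547445 grip 58.751875162124634 0.14744907739944707 tilt [-0.0041  0.0008]
```

Request:
arm_command:
  plan: "0 0 0 0 0 0.04 -1;0 0 0 0 0 0.08 -1"

```text
time: 15.45
eef_pos: [0.5697, 0.1516, 0.0554]
orientation: [0.731, -3.051, -0.003]
force: [-5.1, 2.4, -0.9]
gripper_width: 0.147
grip_force: 58.7
```

```bash
python3 q.py
```

```text
t 15.45 lobe 1.711 pos [0.5697 0.1516 0.0554] F [-5.0508  2.4479 -0.9193] Ftool [3.3915 4.4673 0.9428] tq [0.486  1.0022 0.2615] j6 -0.08036295650526881 grip 58.687761425971985 0.14707541441253263 tilt [-0.0042  0.0009]
```

Request:
arm_command:
  plan: "0 0 0 0 0 0.04 -1;0 0 0 0 0 0.08 -1"

```text
time: 15.7
eef_pos: [0.5697, 0.1517, 0.0555]
orientation: [0.608, -3.078, -0.003]
force: [-4.3, 3.5, -0.6]
gripper_width: 0.151
grip_force: 58.7
```

```bash
python3 q.py
```

```text
t 15.7 lobe 1.631 pos [0.5697 0.1517 0.0555] F [-4.3443  3.4788 -0.5905] Ftool [2.6932 4.8677 0.6127] tq [0.5443 1.0727 0.2745] j6 -0.08056964725255966 grip 58.68995904922485 0.15050394860458902 tilt [-0.0042  0.0011]
```

Request:
arm_command:
  plan: "0 0.0004 0 0 0 0.04 -1;0 0.0004 0 0 0 0.08 -1"

```text
time: 15.95
eef_pos: [0.5697, 0.1518, 0.0554]
orientation: [0.484, -3.1, -0.002]
force: [-3.7, 1.8, -1.3]
gripper_width: 0.15
grip_force: 58.7
```

```bash
python3 q.py
```

```text
t 15.95 lobe 1.551 pos [0.5697 0.1518 0.0554] F [-3.7196  1.7871 -1.282 ] Ftool [2.9926 2.8341 1.298 ] tq [0.3313 0.9683 0.228 ] j6 -0.07935702335089445 grip 58.73330891132355 0.1498995184589071 tilt [-0.004   0.0005]
```

Request:
arm_command:
  plan: "0 0 0 0 0 0.03 -1;0 0 0 0 0 0.06 -1"

```text
time: 16.2
eef_pos: [0.5697, 0.1519, 0.0554]
orientation: [0.391, -3.113, -0.002]
force: [-5.6, 2.0, -1.9]
gripper_width: 0.147
grip_force: 58.6
```

```bash
python3 q.py
```

```text
t 16.2 lobe 1.491 pos [0.5697 0.1519 0.0554] F [-5.5787  1.9734 -1.9379] Ftool [4.9094 3.2895 1.9618] tq [0.4725 1.185  0.2537] j6 0.0012307082943152636 grip 58.617753982543945 0.14689591883105085 tilt [-0.004   0.0007]
```

Request:
arm_command:
  plan: "0 0 0 0 0 0.025 -1;0 0 0 0 0 0.05 -1"

```text
time: 16.45
eef_pos: [0.5697, 0.1519, 0.0555]
orientation: [0.314, -3.122, -0.002]
force: [-4.5, 2.0, -1.3]
gripper_width: 0.149
grip_force: 58.6
```

```bash
python3 q.py
```

```text
t 16.45 lobe 1.442 pos [0.5697 0.1519 0.0555] F [-4.5186  2.0098 -1.2507] Ftool [4.0237 2.8666 1.2703] tq [0.4734 1.1975 0.2626] j6 0.04178399685770273 grip 58.59609067440033 0.14926232649328433 tilt [-0.004   0.0008]
```

Request:
arm_command:
  plan: "0.0004 0.0003 0 0 0 0.03 -1;0.0004 0.0003 0 0 0 0.06 -1"

```text
time: 16.7
eef_pos: [0.5696, 0.152, 0.0554]
orientation: [0.219, -3.131, -0.001]
force: [-4.8, 1.9, -2.6]
gripper_width: 0.149
grip_force: 58.9
```

```bash
python3 q.py
```

```text
t 16.7 lobe 1.381 pos [0.5696 0.152  0.0554] F [-4.76    1.9093 -2.5525] Ftool [4.4401 2.5506 2.5687] tq [0.5222 1.1043 0.3114] j6 0.0661318120546639 grip 58.90141546726227 0.14889026472633793 tilt [-0.0033  0.0004]
```

Request:
arm_command:
  plan: "0 0 0 0 0 0.03 -1;0 0 0 0 0 0.06 -1"

```text
time: 16.95
eef_pos: [0.5697, 0.152, 0.0554]
orientation: [0.125, -3.136, -0.001]
force: [-5.6, 2.4, -3.3]
gripper_width: 0.149
grip_force: 59.7
```

```bash
python3 q.py
```

```text
t 16.95 lobe 1.321 pos [0.5697 0.152  0.0554] F [-5.6077  2.4054 -3.2934] Ftool [5.3879 2.8417 3.3127] tq [0.5511 1.1476 0.4563] j6 0.15544464346021414 grip 59.688042998313904 0.14947569644823566 tilt [-0.0033  0.0004]
```

Request:
arm_command:
  plan: "0 0 0 0 0 0.025 -1;0 0 0 0 0 0.05 -1"

```text
time: 17.2
eef_pos: [0.5697, 0.152, 0.0554]
orientation: [0.047, -3.138, -0.001]
force: [-5.8, 2.6, -2.9]
gripper_width: 0.152
grip_force: 60.4
```

```bash
python3 q.py; python3 v.py clamp1 -.017 0 .006
```

```text
t 17.2 lobe 1.271 pos [0.5697 0.152  0.0554] F [-5.8287  2.6482 -2.8537] Ftool [5.7374 2.8201 2.8738] tq [0.4886 1.1109 0.462 ] j6 0.26782169938087463 grip 60.43595016002655 0.15162726363684784 tilt [-0.0032  0.0005]
```

View pics/clamp1.png

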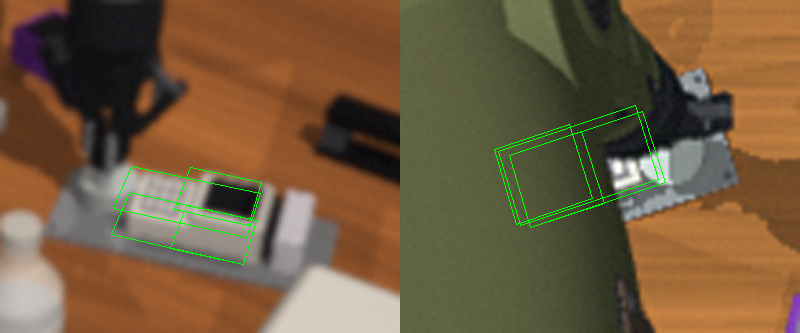

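Request:
arm_command:
  plan: "0 0 0 0 0 0.01 -1;0 0 0 0 0 0.02 -1"

```text
time: 17.55
eef_pos: [0.5697, 0.152, 0.0554]
orientation: [0.017, -3.138, -0.001]
force: [-6.4, 1.6, -2.5]
gripper_width: 0.151
grip_force: 60.8
```

```bash
python3 q.py
```

```text
t 17.55 lobe 1.252 pos [0.5697 0.152  0.0554] F [-6.3523  1.6282 -2.5047] Ftool [6.3266 1.6941 2.5261] tq [0.4531 1.1488 0.4892] j6 0.4166359640657902 grip 60.808451771736145 0.15057504780562048 tilt [-0.0033  0.0004]
```

Request:
arm_command:
  plan: "0 0 0 0 0 0 -0.6;0 0 0 0 0 0 -0.3;0 0 0 0 0 0 0.2;0 0 0 0 0 0 0.2;0 0 -0.03 0 0 0 0.2;0 0 -0.08 0 0 0 0.2;0 0 -0.13 0 0 0 0.2;0 0 -0.18 0 0 0 0.2;0 0 -0.18 0 0 0 0.2"

```text
time: 18.68
eef_pos: [0.5742, 0.1525, 0.2413]
orientation: [-0.016, 3.133, 0.003]
force: [0.8, 0.2, 0.1]
gripper_width: 0.601
grip_force: 0.0
```

```bash
python3 q.py
```

```text
t 18.675 lobe 1.251 pos [0.5742 0.1525 0.2413] F [0.8236 0.2402 0.0504] Ftool [-0.8264  0.2319 -0.043 ] tq [ 0.0487 -0.0134  0.0276] j6 -0.0005200325358600821 grip 0.0 0.6011120965553618 tilt [0.0084 0.0021]
```

Request:
arm_command:
  plan: "0 -0.06 0 0 0 0 0.2;0 -0.06 0 0 0 0 0.2"

```text
time: 18.92
eef_pos: [0.5715, 0.0888, 0.2355]
orientation: [0.01, -3.14, 0.002]
force: [-0.1, 0.1, 0.7]
gripper_width: 0.6
grip_force: 0.0
```

```bash
python3 q.py | cut -c1-80; python3 v.py final -.012 0 .006; python3 - <<'E'
from h import *
c=cam("top")
for t in("terminal","cam_lobe","cam_grip"):
    for d in bot.mark_of(t,"scene")[:4]: print(t,d["p"])
E
```

```text
t 18.925 lobe 1.248 pos [0.5715 0.0888 0.2355] F [-0.119   0.0916  0.6594] Ftool
terminal 0.91
terminal 0.86
terminal 0.75
terminal 0.75
cam_lobe 0.47
cam_grip 0.62
cam_grip 0.27
```

View pics/final.png

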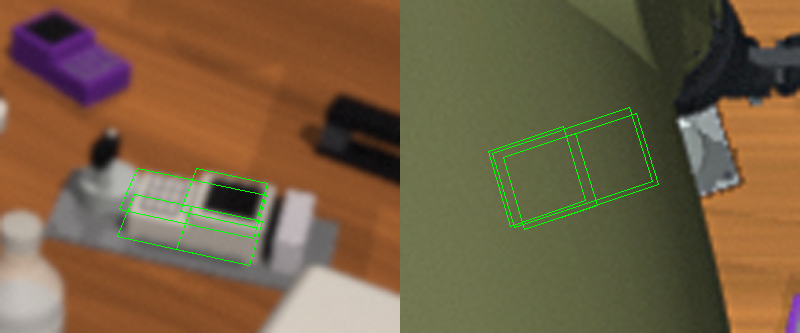

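The scene view shows the terminal pressed against the buffer at crop (265,220), with the lobe against its keypad end at (130,190). The knob is free and the gripper is clear.

```bash
python3 -c "
from plant import bot
print(bot.job_done())"
```

```text
the job is handed in; nothing more can be done
None
```

The small white terminal is docked in the cradle, screen end to the buffer, and clamped by the cam at an estimated 13 N (judged from wrist torque, not measured directly); I let go of the knob and handed the job in at about 19 s.

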